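Find and press the flush battery release of a mixing stand

ROBOT

A 7-joint arm with a two-finger parallel gripper is mounted at the origin on a cart in front of the work surface, level with it; the furniture and walls round the work are solid. World frame = base frame: x ahead of the robot, y to its left, z up, the work surface at z = 0. Lengths are in mm, angles in rad, forces in N, time in s.
With the tool pointing down it reaches from about 400 to 925 mm from the base axis. Payload 4.1 kg.
Tool frame: the origin (TCP) lies midway between the tips of the shut fingers; the grasp point (between the pads) lies 19 mm behind it; z points along the fingers, y is the line along which they close (so a half turn about z gives the same grasp; the last joint's range is limited). The gripper opens to 85 mm and grips with 20 to 120 N. Pads are 22 mm wide; open, the fingers measure 114 mm over their backs; the gripper's body (76 mm by 85 mm) begins 54 mm behind the grasp point. The pads swing forward as they close: fully open they stand 13 mm farther back than shut.
Start: joints at [1.075, 0.398, 0.045, 1.537, -0.019, 1.207, -0.051], TCP at [251.245, -599.519, 206.547] pointing down, gripper open.
Joint ranges: [-2.82, 2.82], [-0.49, 2.23], [-1.37, 1.46], [0, 2.46], [-1.36, 4.5], [0.23, 2], [-2.94, 2.94]. Speed limits (rad/s): [2.57, 2.57, 3.14, 3.14, 3.14, 3.14, 3.14].

INTERFACE

Orientations are given as a unit quaternion [x, y, z, w].
In Python, from station import sensors, eyes, bot, finder gives the robot as it stands.
- The arm moves only by the tool move_arm, never from a script. Its argument "commands" is a list of rows, each a list of 3 entries, a list of its own where there are three numbers: the gripper's target within -1 to 1 (shut at 1, half-way at 0, fully open at -1), then the shift along the world's x, y, z in mm, then the turn about the world's z in rad. In form: [[fingers, [dx, dy, dz], roll], ...]. A call has 1 to 20 rows; each row shifts and turns the commanded pose from where the row before left it; what a row does not reach is not made up. A row lasts 1/8 s, in which the tool goes at most 62.5 mm and 10.7 degrees, less where a joint would pass 70% of its speed; a pose out of reach is approached as far as the arm can. A call is refused whole if a number of a shift passes 62.5 or a number of a turn 0.188, either way. A call with a gripper value outside its range is refused whole. The fingers move at their own pace and stop on an object; the grip force is fixed at half the most. Time passes only in rows, so rows that do not move let the fingers close. It gives the time, the measured TCP pose, the force, the opening and the grip force at its end, in the units of the state.
- sensors.state(): the state, without advancing time (a new reading comes with each control period).
- eyes.capture(name): name is "side" or "top" or "wrist"; returns the picture (480x640x3 uint8, red, green, blue); there is no depth.
- eyes.camera_info(name): a dict with "fx", "fy", "cx", "cy" (pixels), "world_from_camera" (4x4, takes a point from camera to world coordinates); the wrist camera has in their place "mount" (4x4, takes a point from camera to tool coordinates, whose origin is the TCP and whose axes are the flange's). Camera axes: x right, y down, z forward; pixel columns grow to the right and rows downward; lengths in mm; the calibration is good to about 2 mm. A picture is of the moment at which its call begins: read the wrist's pose just before it. camera_info takes no time and is no camera call.
- bot.finish_job(): hands the job in; it is judged then, once.
Trained networks look in the newest picture that a camera, given by its name, has taken for a name from the list of things; names that differ only in an ending like _2 or _b are one class to them, and where a whole thing is asked for, a point or a joint stands for the part that bears it (a point fixed in the world has none). Each returns a list of dicts, best first, with "p" (0 to 1); they miss things now and then, are a little off and sometimes report something else, mostly with a low value. They report only what shows in the picture. A call takes as long as a camera call. They do not tell look-alikes from the thing itself.
- finder.regions_of(thing, camera): "region" (480x640 bool, what is visible of it) and "rect" ([left, top, right, bottom] in pixels, round what is visible of it).
The state is a dict: "time_s": time; "joint_positions": joint angles; "qd": joint speeds; "joint_torque": joint torques, N m; "eef_pos": TCP position; "orientation": TCP orientation; "contact_force": force on the tool from outside, world axes, zero at the start; "torque": the same for the moment, N m; "finger_gap": finger opening in mm; "grip_force": force on a finger pad.
Only numpy, scipy, OpenCV 4.12 (cv2) and the standard library are available. Lean on these libraries where they do the work, as an engineer would, in place of code of your own. Each camera call takes 0.05 s, during which the arm holds its last target. There are 200 camera calls.

TASK

Open the battery drawer of the grey mixing stand by its hidden release, with shut fingertips only: first touch down lightly on the round rubber pad in the middle of the turntable, then feel gently round the flat plate for the flush round button and press it in until the drawer springs out. Let go of the button and leave the drawer standing open. Do not grasp, lift or shift the bottle, the tape roll or the marker that stand around it, and never press hard.

Things in the scene. Friction and masses are not known exactly. Their poses are not given: they have to be found in the camera images.
- stand: Mixing stand, fixed to the bench: grey square housing 184 x 184 mm, 64 mm high, under a flat bare-metal turntable 170 mm across (173 mm at its dark lower rim), whose top is 78 mm above the bench. Origin: on the bench below the turntable's axis; z up, -x to the front with the battery drawer. The turntable is locked at any angle, unrelated to this yaw.
- stand_pad (a point): Centre of the top of the round black rubber pad, 44 mm across, in the middle of the turntable, 2 mm proud of the plate (80 mm above the bench). The release button's centre is 54 mm from here, in a direction that must be found by feel or by sight (anywhere round the circle). The plate around the button is rigid.
- release (a joint): Travel in m of the flush button in the turntable: 0 at rest, 0.006 fully in. It is a round disc 44 mm across, of the plate's bare metal, in a 49 mm hole with a thin dark gap; its face is 1.5 mm below the plate's. It yields at about 2 N, is fully in at 5 N, lets the drawer go at about 3 mm and springs back when let go.
- drawer (a joint): Travel of the battery drawer, m: 0 shut and locked, 0.03 fully sprung out of the stand's front. Its smooth front, 120 mm wide and 42 mm high, has no handle; only the release button lets it out, by its own spring.
- toner2: Small dropper bottle, 42 mm across, 110 mm tall, loose and upright on the bench beside the stand. Origin: centre of its underside.
- tape_masking: Tan roll of masking tape, 96 mm across, 25 mm high, loose, lying flat on the bench beside the stand. Origin: centre of its underside.
- marker_black: Black marker, 140 mm long (along its y axis), 16 mm thick, loose, lying on the bench behind the stand. Origin: centre of its underside.
Mind the look-alikes: they are no part of the job. There is more than one size of the toner2; the job needs the middle-sized.

How it is judged:
By the outcome, as a careful person would: the job done as asked, in the order asked, and still so for the second after the job is handed in, with the robot touching nothing.
It also fails if it takes over 72 s, if anything falls off the work surface, if the arm or the gripper's body presses on something with over 40 N, if the wrist force passes 120 N, or if a joint passes its speed limit or range.

## Working session

There is one attempt and no reset: what is moved stays moved. The work goes in short steps, Python scripts to look and compute and a tool call to move; the robot and the scene stay as the last step left them, time stands still between calls to the robot, and variables do not carry over. Pictures are saved under pics/ and viewed, at most 10 in all, crops included, and the job is handed in when it is done.

Besides the shell and the picture viewer there is one more tool, called as name(argument=value, ...), one argument or row to a line, values as JSON. move_arm: Moves the arm, as the interface text tells. Its arguments: {"type":"object","properties":{"commands":{"type":"array","items":{"type":"array"}}},"required":["commands"]}

```bash
mkdir -p pics
cat > h.py <<'E'
import numpy as np, cv2
from station import sensors, eyes, bot, finder
def ray(cam,u,v,z):
    c=eyes.camera_info(cam);T=np.array(c["world_from_camera"])
    d=T[:3,:3]@np.array([(u-c["cx"])/c["fx"],(v-c["cy"])/c["fy"],1]);o=T[:3,3]
    return o+d*(z-o[2])/d[2]
def save(cam,n):
    im=eyes.capture(cam);cv2.imwrite(f"pics/{n}.png",im[...,::-1]);return im
E
python3 - <<'E'
from h import *
s=sensors.state();print(s["time_s"],s["eef_pos"],s["orientation"],s["contact_force"],s["finger_gap"])
for cam in["top","side"]:
    save(cam,cam+"0")
    print(cam,np.round(eyes.camera_info(cam)["world_from_camera"],2).tolist())
    for t in["stand","stand_pad","release","toner2","tape_masking","marker_black"]:
        for r in finder.regions_of(t,cam)[:3]:
            m=np.argwhere(r["region"]).mean(0);print(t,round(r["p"],2),r["rect"],m.round(1))
E
```

```text
0.0 [ 250.95536997 -598.8560663   205.4614271 ] [ 9.80372411e-01  1.97152187e-01 -2.53920250e-04 -9.41068256e-04] [-0.14897707  0.17026804  0.50032658] 85.26487614691258
top [[0.02, -0.99, 0.12, 487.82], [-1.0, -0.02, -0.04, 89.72], [0.04, -0.12, -0.99, 908.38], [0.0, 0.0, 0.0, 1.0]]
stand 0.94 [258.4, 195.1, 369.2, 300.2] [251.7 311. ]
stand 0.65 [362.8, 245.2, 414.7, 294.8] [269.3 388.3]
stand_pad 0.57 [257.8, 195.5, 366.8, 303.6] [251.6 311.5]
release 0.79 [279.2, 249.3, 301.6, 269.8] [261.2 288. ]
toner2 0.89 [195.2, 242.3, 234.7, 272.3] [259.8 213.8]
toner2 0.73 [160.5, 268.1, 187.0, 284.6] [278.3 175.5]
toner2 0.65 [225.7, 209.6, 248.3, 236.1] [220.1 236.6]
tape_masking 0.76 [362.8, 248.1, 409.9, 295.9] [267.7 389.3]
marker_black 0.84 [304.3, 176.4, 369.5, 207.3] [193.1 336.6]
side [[-1.0, 0.04, -0.05, 614.49], [0.06, 0.36, -0.93, 897.33], [-0.02, -0.93, -0.36, 410.94], [0.0, 0.0, 0.0, 1.0]]
stand 0.91 [268.9, 229.6, 369.1, 291.8] [266.3 315.2]
stand_pad 0.59 [267.8, 226.3, 369.4, 290.8] [265.7 316. ]
release 0.59 [323.3, 240.3, 341.6, 249.7] [245.2 333.5]
toner2 0.81 [327.4, 242.0, 364.0, 328.8] [288.6 344.5]
toner2 0.75 [283.8, 249.4, 307.3, 316.3] [286.9 294.9]
toner2 0.68 [363.1, 302.7, 385.5, 354.8] [328.1 374.4]
marker_black 0.68 [252.5, 243.8, 278.7, 279.3] [263.3 261.8]
```

Run:
```python
from h import *
a=cv2.imread("pics/top0.png")[165:315,150:430];a=cv2.resize(a,None,fx=2.85,fy=2.85,interpolation=2)
b=cv2.imread("pics/side0.png")[210:360,240:400]
cv2.imwrite("pics/c1.png",a)
for n,cam,u,v,z in[("rel","top",290.4,259.5,77),("relS","side",332.5,245,77),("t1","top",214,259,60),("t2","top",175,278,60),("t3","top",237,222,60),("tape","top",386,272,20),("mk","top",337,192,10)]: print(n,ray(cam,u,v,z).round(0))
```

```text
rel [554.  99.  77.]
relS [559. 100.  77.]
t1 [552. 245.  60.]
t2 [515. 317.  60.]
t3 [625. 204.  60.]
tape [537. -96.  20.]
mk [703.   5.  10.]
```

View pics/c1.png

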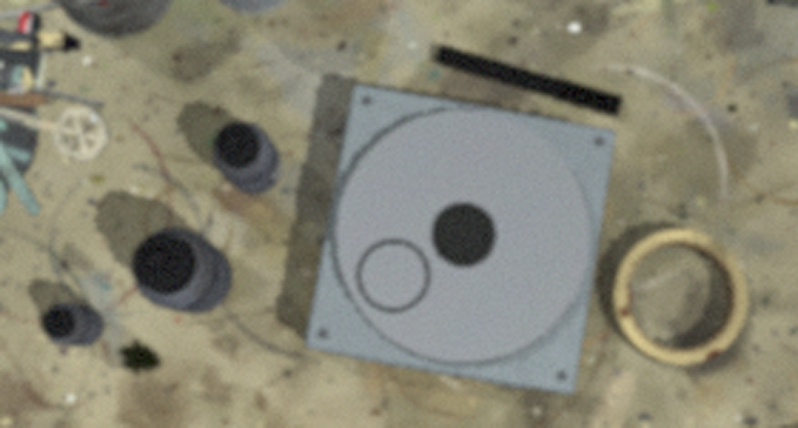

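The crop shows the pad at (464,234) and the button's ring at (393,275), which are full-image (312.8,247.1) and (287.9,261.5). The ring is about 47 mm across and 53.6 mm from the pad, which fits the given sizes. I'll check the path across before moving.

Run:
```python
from h import *
p=ray("top",312.8,247.1,80);r=ray("top",287.9,261.5,77);print(p,r,np.hypot(*(p-r)[:2]))
im=cv2.imread("pics/side0.png")[210:330,240:400]
cv2.imwrite("pics/both.png",np.hstack([cv2.resize(cv2.imread(f"pics/{c}0.png"),(400,300),interpolation=3) for c in("top","side")]))
# pad in side view: dark blob inside stand region
s=cv2.imread("pics/side0.png",0)
m=(s<70).astype(np.uint8);m[:230]=0;m[265:]=0;m[:,:275]=0;m[:,365:]=0
n,_,st,c=cv2.connectedComponentsWithStats(m)
for i in range(1,n):
    if st[i,4]>25: print(st[i],c[i],ray("side",*c[i],80).round(1))
```

```text
[577.83291925  56.63429474  80.        ] [549.60356479 103.14926698  77.        ] 54.410836189609014
[313 234  17   6  69] [321.27536232 236.69565217] [578.4  61.7  80. ]
[333 243  23  22 375] [343.92266667 255.48      ] [542.5 157.7  80. ]
[286 254  16  11 117] [293.41880342 260.26495726] [633.3 169.8  80. ]
```

View pics/both.png

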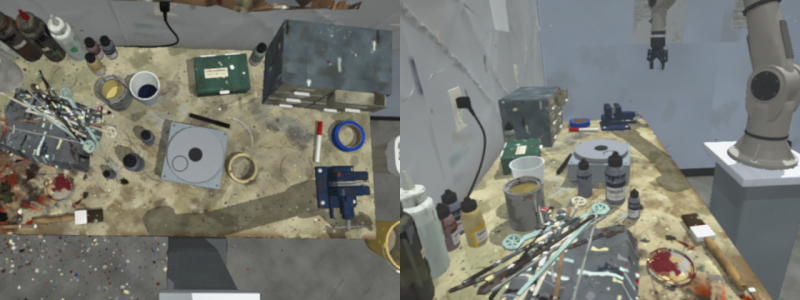

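Top view: a vise at right and the cabinet at the back, nothing tall along the line to the stand once I am above 200 mm. I'll cross at about 230 mm with the fingers shutting.

move_arm(
  commands=[
    [1, [0, 0, 30], 0],
    [1, [16, 33, 0], 0],
    [1, [16, 33, 0], 0],
    [1, [16, 33, 0], 0],
    [1, [16, 33, 0], 0],
    [1, [16, 33, 0], 0],
    [1, [16, 33, 0], 0],
    [1, [16, 33, 0], 0],
    [1, [16, 33, 0], 0],
    [1, [16, 33, 0], 0],
    [1, [16, 33, 0], 0],
    [1, [16, 33, 0], 0],
    [1, [16, 33, 0], 0],
    [1, [16, 33, 0], 0],
    [1, [16, 33, 0], 0],
    [1, [16, 33, 0], 0],
    [1, [16, 33, 0], 0],
    [1, [16, 33, 0], 0],
    [1, [16, 33, 0], 0],
    [1, [16, 33, 0], 0],
  ],
)

```text
time_s: 3.2
eef_pos: [555.8, 28.4, 236.8]
orientation: [0.98, 0.197, 0.0, 0.0]
contact_force: [0.4, -1.2, -0.0]
finger_gap: 0.3
grip_force: 0.0
```

```bash
cat >> h.py <<'E'
from scipy.spatial.transform import Rotation as R
def wrist(n):
    s=sensors.state();im=save("wrist",n);c=eyes.camera_info("wrist")
    M=np.eye(4);M[:3,:3]=R.from_quat(s["orientation"]).as_matrix();M[:3,3]=s["eef_pos"]
    return im,c,M@np.array(c["mount"])
def wray(c,T,u,v,z):
    d=T[:3,:3]@np.array([(u-c["cx"])/c["fx"],(v-c["cy"])/c["fy"],1]);o=T[:3,3]
    return o+d*(z-o[2])/d[2]
E
python3 - <<'E'
from h import *
im,c,T=wrist("w1");np.savez("w1.npz",T=T)
s=sensors.state();print(s["eef_pos"],s["contact_force"],T[:3,3])
for r in finder.regions_of("release","wrist")[:2]:
    l,t,ri,b=r["rect"];print(r["p"],r["rect"],wray(c,T,(l+ri)/2,(t+b)/2,77))
E
```

```text
[557.40229381  35.13049776 236.88329899] [2.50177491 3.80955583 1.32590728] [616.07057906  54.01153343 404.55538111]
0.87 [212.2, 164.9, 264.0, 213.2] [549.76273107 103.55874294  77.        ]
```

View pics/w1.png

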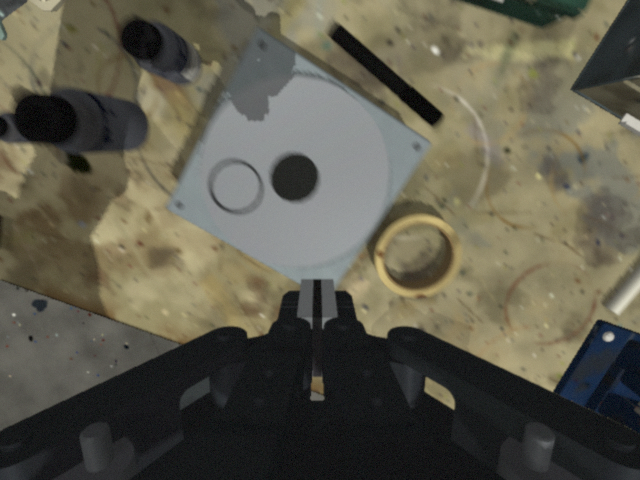

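The wrist view shows the pad at (295,177) and the button's ring at (237,187). It puts the button at (550,103.5), the same as the top view. Next I'll move over the pad and down to about 110 mm.

Run:
```python
from h import *
T=np.load("w1.npz")["T"];c=eyes.camera_info("wrist")
g=cv2.imread("pics/w1.png",0)[140:215,260:330]
m=(g<70).astype(np.uint8);n,_,st,ce=cv2.connectedComponentsWithStats(m)
for i in range(1,n):
    if st[i,4]>200: print(st[i],ce[i],wray(c,T,ce[i][0]+260,ce[i][1]+140,80))
s=sensors.state();print(s["eef_pos"],s["contact_force"])
```

```text
[  12   15   45   45 1613] [34.2349659 37.1983881] [579.68233344  60.42421364  80.        ]
[556.26255698  32.89802811 236.77663947] [-1.09995881  0.53529377 -0.52478599]
```

move_arm(
  commands=[
    [1, [10, 10, -40], 0],
    [1, [10, 11, -40], 0],
    [1, [0, 0, -30], 0],
    [1, [0, 0, -15], 0],
    [1, [0, 0, 0], 0],
    [1, [0, 0, 0], 0],
    [1, [0, 0, 0], 0],
  ],
)

```text
time_s: 4.18
eef_pos: [576.3, 48.5, 113.0]
orientation: [0.98, 0.197, 0.001, 0.0]
contact_force: [-0.2, -0.2, 0.3]
finger_gap: 0.2
grip_force: 0.0
```

move_arm(
  commands=[
    [1, [2, 10, -10], 0],
    [1, [0, 0, -10], 0],
    [1, [0, 0, -5], 0],
    [1, [0, 0, -2], 0],
    [1, [0, 0, 0], 0],
    [1, [0, 0, 0], 0],
  ],
)

```text
time_s: 4.92
eef_pos: [577.5, 58.4, 84.8]
orientation: [0.98, 0.197, 0.0, 0.0]
contact_force: [0.2, 0.3, -0.3]
finger_gap: 0.1
grip_force: 0.0
```

move_arm(
  commands=[
    [1, [0, 0, -1], 0],
    [1, [0, 0, -1], 0],
    [1, [0, 0, -1], 0],
    [1, [0, 0, 0], 0],
  ],
)

```text
time_s: 5.42
eef_pos: [577.1, 58.5, 81.4]
orientation: [0.98, 0.197, -0.0, 0.0]
contact_force: [-0.7, -0.5, 0.4]
finger_gap: -0.2
grip_force: 0.0
```

move_arm(
  commands=[
    [1, [0, 0, -1], 0],
    [1, [0, 0, 0], 0],
  ],
)

```text
time_s: 5.68
eef_pos: [577.1, 58.5, 80.4]
orientation: [0.98, 0.197, -0.0, 0.0]
contact_force: [0.3, 0.5, -0.6]
finger_gap: -0.1
grip_force: 0.0
```

move_arm(
  commands=[
    [1, [0, 0, -0.5], 0],
    [1, [0, 0, 0], 0],
  ],
)

```text
time_s: 5.92
eef_pos: [577.2, 58.5, 80.0]
orientation: [0.98, 0.197, -0.0, 0.0]
contact_force: [0.7, 0.5, -0.1]
finger_gap: -0.2
grip_force: 0.0
```

move_arm(
  commands=[
    [1, [0, 0, -0.5], 0],
    [1, [0, 0, 0], 0],
  ],
)

```text
time_s: 6.18
eef_pos: [577.2, 58.5, 79.5]
orientation: [0.98, 0.197, -0.0, 0.0]
contact_force: [0.2, 0.3, 0.0]
finger_gap: 0.0
grip_force: 0.0
```

```bash
python3 -c "
from h import *
s=sensors.state();print(s['eef_pos'],s['contact_force'])"
```

```text
[577.20489569  58.4857435   79.49385619] [0.24406834 0.27528204 0.0007469 ]
```

move_arm(
  commands=[
    [1, [0, 0, -0.5], 0],
    [1, [0, 0, 0], 0],
  ],
)

```text
time_s: 6.42
eef_pos: [577.2, 58.5, 79.0]
orientation: [0.98, 0.197, -0.0, 0.0]
contact_force: [0.7, -0.1, -0.2]
finger_gap: 0.1
grip_force: 0.0
```

move_arm(
  commands=[
    [1, [0, 0, -0.5], 0],
    [1, [0, 0, 0], 0],
  ],
)

```text
time_s: 6.68
eef_pos: [577.2, 58.5, 78.5]
orientation: [0.98, 0.197, -0.0, 0.0]
contact_force: [0.2, -0.1, 0.2]
finger_gap: 0.1
grip_force: 0.0
```

move_arm(
  commands=[
    [1, [0, 0, -0.5], 0],
    [1, [0, 0, 0], 0],
  ],
)

```text
time_s: 6.92
eef_pos: [577.2, 58.5, 78.0]
orientation: [0.98, 0.197, -0.0, 0.0]
contact_force: [0.5, 0.9, -0.5]
finger_gap: 0.3
grip_force: 0.0
```

move_arm(
  commands=[
    [1, [0, 0, -0.5], 0],
    [1, [0, 0, 0], 0],
  ],
)

```text
time_s: 7.18
eef_pos: [577.2, 58.5, 77.5]
orientation: [0.98, 0.197, -0.0, 0.0]
contact_force: [0.4, 0.5, -0.1]
finger_gap: -0.2
grip_force: 0.0
```

No contact yet, 2.5 mm below the expected height. I'll look from the side and the wrist before going lower.

Run:
```python
from h import *
a=save("side","s2")[190:290,260:380];b=save("wrist","w2")
a=cv2.resize(a,(480,400),interpolation=2);b=cv2.resize(b,(320,240))
b=np.vstack([b,np.zeros((160,320,3),np.uint8)])
cv2.imwrite("pics/sw2.png",np.hstack([a,b])[...,::-1])
```

```text
(no output)
```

View pics/sw2.png

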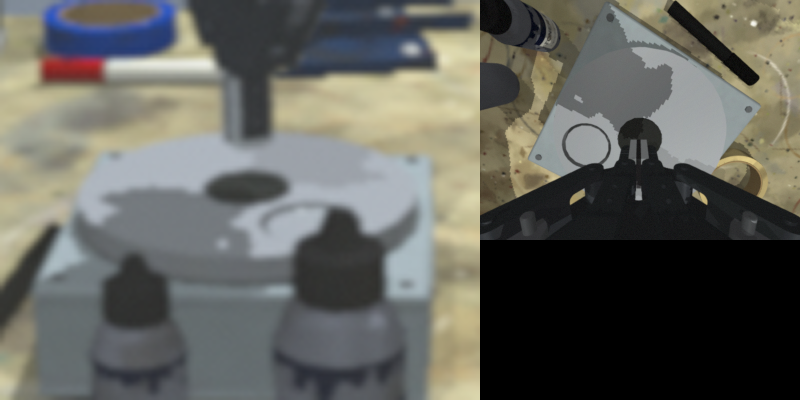

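The side view shows the fingertips at about crop (245,140), clearly above the pad at (247,187). I'll work out the true tip height from this picture and from the apparent sizes in the wrist view.

Run:
```python
from h import *
s=sensors.state();print(s["eef_pos"],s["orientation"],s["joint_positions"],s["finger_gap"],s["contact_force"],s["joint_torque"])
c=eyes.camera_info("side");T=np.array(c["world_from_camera"])
def proj(c,T,p):
    q=np.linalg.inv(T)@np.r_[p,1];return (c["fx"]*q[0]/q[2]+c["cx"],c["fy"]*q[1]/q[2]+c["cy"])
print("tip exp",proj(c,T,s["eef_pos"]),"pad",proj(c,T,[578.5,58.5,80]))
d=T[:3,:3]@np.array([(321.3-c["cx"])/c["fx"],(225.5-c["cy"])/c["fy"],1]);o=T[:3,3];print("tip at y=58.5:",o+d*(58.5-o[1])/d[1])
w=eyes.camera_info("wrist");M=np.array(w["mount"]);print(M.round(3),w["fx"],w["cx"],w["cy"])
print("tcp in wrist",proj(w,M,[0,0,0]))
M2=np.eye(4);M2[:3,:3]=R.from_quat(s["orientation"]).as_matrix();M2[:3,3]=s["eef_pos"];W=M2@M
print("pad exp in wrist",proj(w,W,[578.5,58.5,80]),"cam z",W[2,3])
g=cv2.imread("pics/w2.png",0)
for r in finder.regions_of("release","wrist")[:1]:
    l,t,ri,b=r["rect"];print(r["p"],r["rect"],"cam height over plate",w["fx"]*46/(ri-l),wray(w,W,(l+ri)/2,(t+b)/2,77))
    print("exp ring",proj(w,W,[550,103,77]))
cv2.imwrite("pics/z2.png",cv2.resize(cv2.imread("pics/w2.png")[180:360,220:420],None,fx=3,fy=3))
```

```text
[577.26680279  58.49616257  77.55740973] [9.80377970e-01 1.97126946e-01 3.24670731e-05 5.05934424e-05] [ 0.15660562  0.4295078  -0.41978071  1.82999337  0.21402975  0.92650843
 -1.53261696] 0.12624991488666443 [ 0.38974114  0.3498694  -0.16891616] [-3.32898690e-04 -4.35799670e+01 -3.59663352e+00 -2.12708616e+01
  9.99117183e-03  1.84880315e-03 -6.28485168e-05]
tip exp (np.float64(321.80617289904814), np.float64(237.22904158325136)) pad (np.float64(321.1681124083016), np.float64(236.12069399917456))
tip at y=58.5: [577.77922992  58.5        102.65600873]
[[  -0.      -0.966   -0.26    65.591]
 [   1.      -0.       0.      -0.258]
 [  -0.      -0.26     0.966 -167.777]
 [   0.       0.       0.       1.   ]] 360.24829015008316 316.8241865268396 237.952461841681
tcp in wrist (np.float64(317.32909423762743), np.float64(277.6263708766662))
pad exp in wrist (np.float64(318.30357145373654), np.float64(277.2739569350516)) cam z 245.337327249096
0.76 [170.0, 251.8, 257.0, 328.8] cam height over plate 190.47610743567617 [550.58761189 104.0048034   77.        ]
exp ring (np.float64(215.02530628824587), np.float64(292.0115233150201))
```

View pics/z2.png

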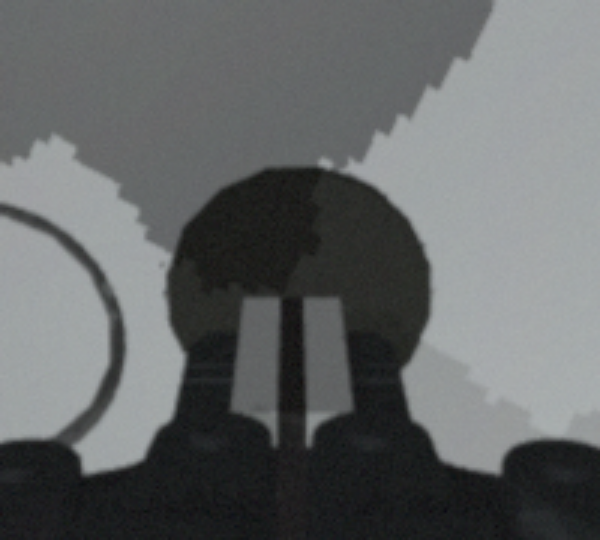

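Run:
```python
from h import *
from scipy.optimize import least_squares
s=sensors.state();print(s["time_s"],s["eef_pos"],s["contact_force"])
im,c,T=wrist("w3");g=cv2.GaussianBlur(cv2.cvtColor(im,cv2.COLOR_RGB2GRAY),(3,3),0).astype(float)
# pad upper edge: radial scan from (318,277), angles above fingers
pts=[]
for a in np.radians(np.arange(-175,-4,6)):
    r=np.arange(25,60,.25);u=318+r*np.cos(a);v=277+r*np.sin(a)
    p=cv2.remap(g.astype(np.float32),u.astype(np.float32)[None],v.astype(np.float32)[None],1)[0]
    k=np.argmax(np.gradient(p,4)[4:-4])+4;pts.append((u[k],v[k]))
pts=np.array(pts)
f=lambda q:[np.hypot(*(wray(c,T,*p,q[2])[:2]-q[:2]))-22 for p in pts]
r=least_squares(f,[578,58,80],loss="soft_l1",f_scale=.3);print("pad fit xyz",r.x,"rms",np.std(r.fun))
# ring: dark min, radius ~23.2
pts=[]
for a in np.radians(np.arange(0,360,6)):
    rr=np.arange(32,60,.25);u=214+rr*np.cos(a);v=291+rr*np.sin(a)
    p=cv2.remap(g.astype(np.float32),u.astype(np.float32)[None],v.astype(np.float32)[None],1)[0]
    k=np.argmin(p);pts.append((u[k],v[k])) if p[k]<110 else 0
pts=np.array(pts);f=lambda q:[np.hypot(*(wray(c,T,*p,q[2])[:2]-q[:2]))-23.25 for p in pts]
r=least_squares(f,[550,103,77],loss="soft_l1",f_scale=.3);print("ring fit",r.x,np.std(r.fun),len(pts))
save("side","s3");save("top","t3")
for n,cam in(("s3","side"),("t3","top")):
    ci=eyes.camera_info(cam);q=np.linalg.inv(np.array(ci["world_from_camera"]))@np.r_[s["eef_pos"],1]
    print(cam,ci["fx"]*q[0]/q[2]+ci["cx"],ci["fy"]*q[1]/q[2]+ci["cy"])
a=cv2.imread("pics/s3.png")[195:265,280:360];b=cv2.imread("pics/t3.png")[185:310,240:390]
cv2.imwrite("pics/st3.png",np.hstack([cv2.resize(a,(400,350),interpolation=2),cv2.resize(b,(400,350),interpolation=2)]))
```

```text
7.325 [577.24636572  58.49756854  77.54825178] [ 0.13806854  0.30916606 -0.13209432]
pad fit xyz [576.92506729  57.28484302  75.20551456] rms 0.15827106474621672
ring fit [549.19392425 103.70366674  76.71627673] 2.8617809344382064 60
side 321.8164669059612 237.2331569624309
top 311.76189664094596 247.52072329926034
```

View pics/st3.png

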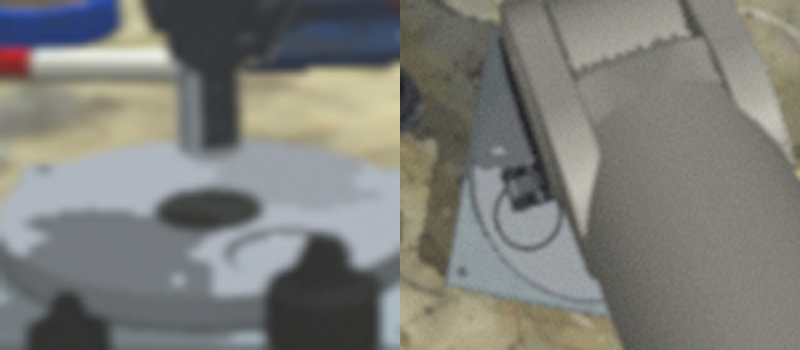

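Here is what the pictures add up to. The side view has the lower end of the fingers about 25 mm above the plate. In the wrist view, the front lower edge of the finger (11 mm towards the camera) at v=279 also puts the tip about 25 mm short of the nominal TCP. The wrist camera's own height fits. So the real tips stand near z=102, and I expect contact at a reading of about 55. I'll go down in guarded steps.

move_arm(
  commands=[
    [1, [0, 0, -2], 0],
    [1, [0, 0, -2], 0],
    [1, [0, 0, -2], 0],
    [1, [0, 0, -2], 0],
    [1, [0, 0, -2], 0],
    [1, [0, 0, 0], 0],
  ],
)

```text
time_s: 8.22
eef_pos: [577.1, 58.5, 67.3]
orientation: [0.98, 0.197, -0.0, 0.0]
contact_force: [0.1, -0.3, -0.1]
finger_gap: -0.1
grip_force: 0.0
```

Run:
```python
from h import *
s=sensors.state();print(s["time_s"],s["eef_pos"],s["contact_force"])
save("side","s4")
a=cv2.imread("pics/s4.png")[195:265,280:360]
cv2.imwrite("pics/c4.png",cv2.resize(a,(640,560),interpolation=2))
```

```text
8.225 [577.0927436   58.45232156  67.32856469] [ 0.05852296 -0.29993849 -0.11864281]
```

View pics/c4.png

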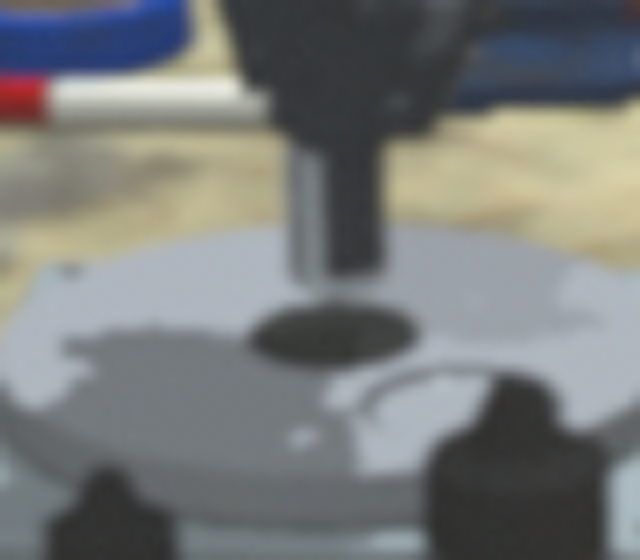

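The tip's lower end is at (340,285) and the pad's centre at (333,333), so about 12 mm remain.

move_arm(
  commands=[
    [1, [0, 0, -2], 0],
    [1, [0, 0, -2], 0],
    [1, [0, 0, -1], 0],
    [1, [0, 0, -1], 0],
    [1, [0, 0, -1], 0],
    [1, [0, 0, 0], 0],
  ],
)

```text
time_s: 9.02
eef_pos: [577.2, 58.5, 60.5]
orientation: [0.98, 0.197, -0.0, 0.0]
contact_force: [0.9, -0.7, -0.7]
finger_gap: -0.2
grip_force: 0.0
```

move_arm(
  commands=[
    [1, [0, 0, -1], 0],
    [1, [0, 0, -1], 0],
    [1, [0, 0, 0], 0],
  ],
)

```text
time_s: 9.4
eef_pos: [577.2, 58.5, 58.5]
orientation: [0.98, 0.197, -0.0, 0.0]
contact_force: [-0.5, -0.6, -0.9]
finger_gap: 0.3
grip_force: 0.0
```

move_arm(
  commands=[
    [1, [0, 0, -0.5], 0],
    [1, [0, 0, -0.5], 0],
    [1, [0, 0, 0], 0],
  ],
)

```text
time_s: 9.78
eef_pos: [577.2, 58.5, 57.5]
orientation: [0.98, 0.197, -0.0, 0.0]
contact_force: [0.1, 0.2, -1.0]
finger_gap: -0.2
grip_force: 0.0
```

move_arm(
  commands=[
    [1, [0, 0, -0.5], 0],
    [1, [0, 0, -0.5], 0],
    [1, [0, 0, 0], 0],
  ],
)

```text
time_s: 10.15
eef_pos: [577.2, 58.5, 56.5]
orientation: [0.98, 0.197, -0.0, 0.0]
contact_force: [-0.2, -1.2, -0.3]
finger_gap: 0.0
grip_force: 0.0
```

move_arm(
  commands=[
    [1, [0, 0, -0.5], 0],
    [1, [0, 0, -0.5], 0],
    [1, [0, 0, 0], 0],
  ],
)

```text
time_s: 10.52
eef_pos: [577.2, 58.5, 55.5]
orientation: [0.98, 0.197, -0.0, 0.0]
contact_force: [0.0, -0.7, 0.1]
finger_gap: -0.1
grip_force: 0.0
```

move_arm(
  commands=[
    [1, [0, 0, -0.5], 0],
    [1, [0, 0, -0.5], 0],
    [1, [0, 0, 0], 0],
  ],
)

```text
time_s: 10.9
eef_pos: [577.3, 58.5, 55.3]
orientation: [0.98, 0.197, 0.0, 0.0]
contact_force: [-2.7, -0.4, 4.4]
finger_gap: -0.1
grip_force: 2.8
```

Contact with the pad: 4.4 N at a reading of 55.3, so the tip offset is about 24.6 mm. The plate should then come at about 53.4 and the button's face at about 51.9. I'll lift and move over to the button.

move_arm(
  commands=[
    [1, [0, 0, 3], 0],
    [1, [0, 0, 6], 0],
    [1, [-9, 15, 0], 0],
    [1, [-9, 15, 0], 0],
    [1, [-9, 15, 0], 0],
    [1, [0, 0, -4], 0],
    [1, [0, 0, 0], 0],
    [1, [0, 0, 0], 0],
  ],
)

```text
time_s: 11.9
eef_pos: [550.5, 102.6, 59.4]
orientation: [0.981, 0.197, -0.0, 0.0]
contact_force: [0.0, 0.8, 0.0]
finger_gap: -0.0
grip_force: 0.0
```

move_arm(
  commands=[
    [1, [0, 0, -2], 0],
    [1, [0, 0, -2], 0],
    [1, [0, 0, -1], 0],
    [1, [0, 0, 0], 0],
  ],
)

```text
time_s: 12.4
eef_pos: [550.2, 103.4, 54.4]
orientation: [0.98, 0.197, -0.0, 0.0]
contact_force: [-0.1, -0.7, 0.3]
finger_gap: 0.0
grip_force: 0.0
```

move_arm(
  commands=[
    [1, [0, 0, -0.5], 0],
    [1, [0, 0, -0.5], 0],
    [1, [0, 0, 0], 0],
  ],
)

```text
time_s: 12.78
eef_pos: [550.2, 103.5, 53.5]
orientation: [0.98, 0.197, -0.0, 0.0]
contact_force: [-0.2, 0.3, -0.2]
finger_gap: -0.4
grip_force: 0.0
```

move_arm(
  commands=[
    [1, [0, 0, -0.5], 0],
    [1, [0, 0, -0.5], 0],
    [1, [0, 0, 0], 0],
  ],
)

```text
time_s: 13.15
eef_pos: [550.2, 103.5, 52.5]
orientation: [0.98, 0.197, -0.0, 0.0]
contact_force: [-0.2, 0.9, -0.5]
finger_gap: -0.1
grip_force: 0.0
```

move_arm(
  commands=[
    [1, [0, 0, -0.5], 0],
    [1, [0, 0, 0], 0],
  ],
)

```text
time_s: 13.4
eef_pos: [550.2, 103.5, 52.0]
orientation: [0.98, 0.197, -0.0, 0.0]
contact_force: [-0.1, 0.3, 1.0]
finger_gap: -0.2
grip_force: 0.0
```

Below plate level without rigid contact: the tips are on the button. I'll press in small steps.

move_arm(
  commands=[
    [1, [0, 0, -0.5], 0],
    [1, [0, 0, -0.5], 0],
    [1, [0, 0, 0], 0],
  ],
)

```text
time_s: 13.78
eef_pos: [550.3, 103.5, 51.1]
orientation: [0.98, 0.197, 0.0, 0.0]
contact_force: [-0.6, 0.3, 3.1]
finger_gap: -0.2
grip_force: 0.9
```

move_arm(
  commands=[
    [1, [0, 0, -0.5], 0],
    [1, [0, 0, -0.5], 0],
    [1, [0, 0, 0], 0],
  ],
)

```text
time_s: 14.15
eef_pos: [550.3, 103.5, 50.1]
orientation: [0.98, 0.197, 0.0, 0.0]
contact_force: [-0.8, 0.0, 2.6]
finger_gap: 0.3
grip_force: 1.1
```

It yields at about 3 N while moving: it is the button. I'll press on past 3 mm.

move_arm(
  commands=[
    [1, [0, 0, -0.5], 0],
    [1, [0, 0, -0.5], 0],
    [1, [0, 0, -0.5], 0],
    [1, [0, 0, -0.5], 0],
    [1, [0, 0, 0], 0],
    [1, [0, 0, 0], 0],
  ],
)

```text
time_s: 14.9
eef_pos: [550.1, 103.4, 48.1]
orientation: [0.98, 0.197, -0.0, 0.0]
contact_force: [-1.3, 0.3, 3.2]
finger_gap: 0.4
grip_force: 1.6
```

Run:
```python
from h import *
s=sensors.state();print(s["time_s"],s["eef_pos"],s["contact_force"])
save("top","t5")
a=cv2.imread("pics/top0.png")[220:320,230:400];b=cv2.imread("pics/t5.png")[220:320,230:400]
cv2.imwrite("pics/c5.png",np.hstack([cv2.resize(x,(400,235),interpolation=2) for x in(a,b)]))
```

```text
14.9 [550.05056764 103.37414664  48.14729895] [-1.33102007  0.28468745  3.24498997]
```

View pics/c5.png

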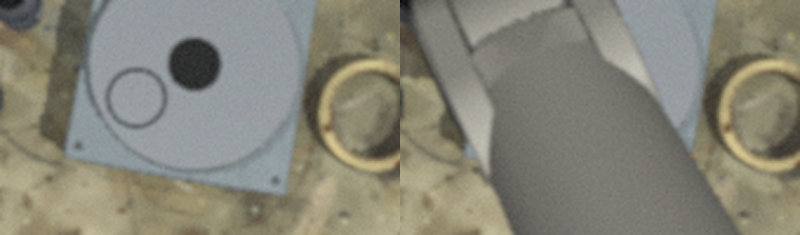

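The arm hides the drawer in this view. The button is about 3.9 mm in, so I'll press 1 mm more for margin, let go straight up, and look.

move_arm(
  commands=[
    [1, [0, 0, -0.5], 0],
    [1, [0, 0, -0.5], 0],
    [1, [0, 0, 0], 0],
    [1, [0, 0, 0], 0],
    [1, [0, 0, 2], 0],
    [1, [0, 0, 3], 0],
    [1, [0, 0, 6], 0],
    [1, [0, 0, 20], 0],
    [1, [0, 0, 40], 0],
    [1, [0, 0, 50], 0],
    [1, [0, 0, 40], 0],
    [1, [0, -40, 10], 0],
    [1, [0, -40, 0], 0],
    [1, [0, -40, 0], 0],
    [1, [0, -40, 0], 0],
    [1, [0, -40, 0], 0],
    [1, [0, -40, 0], 0],
    [1, [0, -40, 0], 0],
    [1, [0, 0, 0], 0],
    [1, [0, 0, 0], 0],
  ],
)

```text
time_s: 17.45
eef_pos: [550.5, -175.6, 218.1]
orientation: [0.98, 0.197, 0.0, -0.0]
contact_force: [0.4, 1.6, 0.1]
finger_gap: 0.2
grip_force: 0.0
```

Run:
```python
from h import *
s=sensors.state();print(s["time_s"],s["eef_pos"],s["contact_force"])
save("top","t6")
for t in["drawer","toner2","tape_masking","marker_black"]:
    for r in finder.regions_of(t,"top")[:3]: print(t,round(r["p"],2),r["rect"])
b=cv2.imread("pics/t6.png")[165:325,150:430]
cv2.imwrite("pics/c6.png",cv2.resize(b,None,fx=2.85,fy=2.85,interpolation=2))
```

```text
17.45 [ 550.54564113 -175.55138121  218.11378625] [0.38418804 1.64546895 0.10631466]
drawer 0.96 [269.2, 289.8, 338.3, 317.7]
toner2 0.83 [160.3, 269.0, 188.7, 287.3]
toner2 0.75 [196.8, 246.3, 233.1, 275.1]
toner2 0.71 [226.0, 210.4, 247.7, 235.2]
tape_masking 0.74 [361.9, 247.2, 412.2, 294.0]
tape_masking 0.3 [279.8, 251.8, 300.1, 269.3]
marker_black 0.74 [301.2, 178.8, 369.1, 208.3]
```

View pics/c6.png

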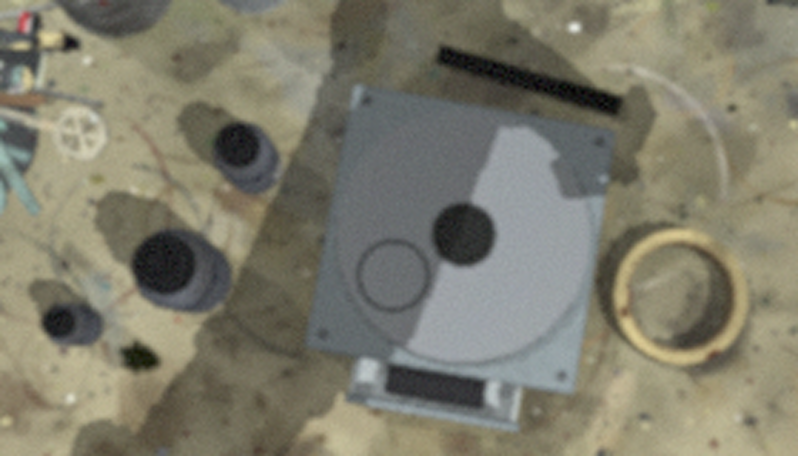

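The drawer stands open at crop (435,395), the ring is back at (393,275), and the bottles, tape and marker are where they were. The arm is clear, so I'm handing the job in.

```bash
python3 -c "
from station import bot
print(bot.finish_job())"
```

```text
the job is handed in; nothing more can be done
None
```

The battery drawer is open and the job is handed in at about 17.5 s: I touched the pad at 4.4 N, pressed the button in and let it go, and the last top view shows the bottles, tape and marker unmoved.

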